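# Clamp the sample tray through the guard tower with the T-key

## Robot

A 7-joint arm with a two-finger parallel gripper is mounted at the origin on a cart in front of the work surface, level with it; the furniture and walls round the work are solid. World frame = base frame: x ahead of the robot, y to its left, z up, the work surface at z = 0. Lengths are in m, angles in rad, forces in N, time in s.
With the tool pointing down it reaches from about 0.35 to 0.9 m from the base axis. Payload 8.1 kg.
Tool frame: the origin (TCP) lies midway between the tips of the shut fingers; the grasp point (between the pads) lies 19 mm behind it; z points along the fingers, x is the direction in which the jaws open and shut, and the axes are right-handed (so a half turn about z gives the same grasp; the last joint's range is limited). The gripper opens to 92 mm and grips with 3 to 60 N. Pads are 19 mm wide; open, the fingers measure 130 mm over their backs; the gripper's body (75 mm by 190 mm) begins 47 mm behind the grasp point.
Start: joints at [-1.425, 0.434, 0.025, 1.573, -0.012, 1.134, -0.075], TCP at [0.154, 0.606, 0.227] pointing down, gripper open.
Joint ranges: [-2.62, 2.62], [-0.44, 2.09], [-1.27, 1.32], [0.08, 2.57], [-1.32, 4.46], [0.12, 2], [-2.74, 2.74]. Speed limits (rad/s): [2.22, 2.22, 3.01, 3.01, 3.14, 3.14, 3.14].

## Interface

Orientations are given as a rotation vector (axis times angle).
In Python, from cell import arm gives the robot as it stands.
- The arm moves only by the tool jog_arm, never from a script. Its argument "commands" is a list of rows, each an object with "translation": the shift along the tool's x, y, z in mm, a list of three; "turn": the turn, a rotation vector about the tool's x, y, z in rad, a list of three. A call has 1 to 12 rows; each row is the pose to reach, as a shift and turn from the pose commanded when the call began, along the tool's axes at that moment; what a row does not reach only later rows make up. A row lasts 1/12 s, in which the tool goes at most 41.7 mm and 7.16 degrees, less where a joint would pass 70% of its speed; a pose out of reach is approached as far as the arm can. A call with a gripper value outside its range is refused whole. "claw" is the closure, from -1 (fully open) to 1 (shut), so that 0 is half open, set as the call begins (left out, the last holds). The fingers move at their own pace and stop on an object; "grip_force" is the grip in N (left out, the last holds). Time passes only in rows, so rows that repeat a pose let the fingers close. It gives the time, the measured TCP pose, the force and the opening at its end, in the units of the state.
- arm.observe(): the state, without advancing time (a new reading comes with each control period).
- arm.get_image(name): name is "scene" or "top" or "wrist"; returns the picture (420x560x3 uint8, blue, green, red); there is no depth.
- arm.camera_info(name): a dict with "vertical_fov" (degrees; the focal length in pixels is half the picture's height over the tangent of half this angle, whatever the lens; pixels are square), "cx", "cy" (the principal point, pixels), "eye" and "rotation" of the camera in the world. Camera axes: x right, y up, looking along -z (the intrinsics and any distortion apply to the point x, -y, -z); pixel columns grow to the right and rows downward; lengths in m; the calibration is good to about 2 mm. A picture is of the moment at which its call begins: read the wrist's pose just before it. camera_info takes no time and is no camera call; for the wrist camera it gives the pose at the moment of the call.
- arm.sign_off(): hands the job in, once; it reports no verdict.
Trained networks look in the newest picture that a camera, given by its name, has taken for a name from the list of things; names that differ only in an ending like _2 or _b are one class to them, and where a whole thing is asked for, a point or a joint stands for the part that bears it (a point fixed in the world has none). Each returns a list of dicts, best first, with "confidence" (0 to 1); they miss things now and then, are a little off and sometimes report something else, mostly with a low value. They report only what shows in the picture. A call takes as long as a camera call.
- arm.trace(camera, query): "region" (420x560 bool, what is visible of it) and "box" ([left, top, width, height] in pixels, round what is visible of it).
- arm.landmark_of(camera, query): "at" ([column, row] in pixels: a listed point, or the origin of a listed thing).
The state is a dict: "clock": time; "joints": joint angles; "dq": joint speeds; "joint_efforts": joint torques, N m; "position": TCP position; "ee_rot": TCP orientation; "force": force on the tool from outside, world axes, zero at the start; "ft_torque": the same for the moment, N m; "width": opening from 0.0 (shut) to 1.0 (fully open).
Only numpy, scipy, OpenCV 4.12 (cv2) and the standard library are available. Lean on these libraries where they do the work, as an engineer would, in place of code of your own. Each camera call takes 0.05 s, during which the arm holds its last target. There are 200 camera calls.

## Task

The black tray is not yet clamped in its fixture: lift the T-key out of its rack, lower it down the deep bore of the guard tower onto the square stem hidden at the bottom, and turn it clockwise (from above) until the clamp arm has swung to its stop over the tray. Then draw the key out and hang it back in the rack, handle bar in both notches. Work the arm only with the key, and leave the other things on the bench undisturbed.

Things in the scene. Friction and masses are not known exactly. Their poses are not given: they have to be found in the camera images.
- key_hub (a point): Steel T-key hanging upright in the rack, about 0.3 kg. Point: centre of the dark block (16 mm along the key's x, 28 mm along y, 30 mm high) in the middle of its handle bar; grip it there from above, fingers closing along the key's x. The bar runs along the key's y, 12 mm thick, 154 mm long over its end knobs. The key's z points up. Knocked, it tilts in the fingers.
- key_end (a point): Centre of the key's open lower end, 140 mm below key_hub. Shank 14 mm thick; the last 36 mm is a socket head 31 mm across with a square hole 17 mm wide, 26 mm deep, open at the end, its sides parallel to the key's x and y.
- fixture: Clamping fixture, fixed: 185 x 150 mm plate, 12 mm thick, carrying a grey tower 62 x 62 mm, 125 mm tall. Origin on the table under the axis of the tower's bore; z up; the black tray (84 x 98 mm, fixed in its nest) lies on the -x side.
- bore_mouth (a point): Centre of the mouth of the tower's round vertical bore, 125 mm above the table; bore 35 mm in diameter, mouth chamfered 3 mm.
- stem_foot (a point): Foot of the square steel stem on the bore's axis, 31 mm above the table; the point's axes are the fixture's, not the stem's. Stem 14.5 mm wide, 25 mm tall, so its top is 56 mm above the table: key_end stops at about 56 mm when the squares are crossed, and sinks to about 31 mm when the key's square is turned to within about 8 degrees of the stem's. It fits at every quarter turn.
- clamp_arm (a joint): Angle of the dark clamp arm at the tower's foot, rad: grows as it turns clockwise seen from above; starts at 0 to 0.2; 1.05 is the hard stop, arm over the tray along the fixture's -x. Stiff (0.25 N m), stays where left. The key needs up to 0.2 rad of slack and the stem up to 1.2 rad of play before the arm follows; the key may be lifted off, turned back and set again.
- clamp_pivot (a point): The arm's pivot, on the bore axis; axes as the fixture's. The stem drives the arm through a loose coupling: it stands anywhere within 0.6 rad either side of the arm's angle (arm at 0 and stem at mid-play: stem sides parallel to the fixture's x and y) and turns with some drag (0.15 N m) until that play is used up; then the arm follows.
- clamp_tip (a point): Outer end of the clamp arm, 85 mm from the bore axis, 26 mm above the table.
- rack_rest (a point): Where key_hub is when the key hangs in the fixed rack, 157 mm above the table. Two uprights 10 mm thick, 98 mm apart along the rack's y, each with a flared notch (about 17 mm wide at its floor, wider above, 14 mm deep) for the handle bar, which lies along the rack's y. The uprights' tips are 166 mm above the table: lift the key's end over them. z up.
- bottle: Small amber bottle with a black cap, 45 mm wide, 84 mm tall, a bystander behind the fixture; origin under its centre.
- spare_bar: Stepped steel bar, 22 x 60 x 27 mm, lying in front of the fixture, a bystander.
- tape: Roll of white tape, 58 mm wide, 13 mm high, a bystander near the front edge.

How it is judged:
By the outcome, as a careful person would: the job done as asked, in the order asked, and still so for the second after the job is handed in, with the robot touching nothing.
It also fails if it takes over 67 s, if anything falls off the work surface, if the arm or the gripper's body presses on something with over 40 N, if the wrist force passes 120 N, or if a joint passes its speed limit or range.

## Working session

There is one attempt and no reset: what is moved stays moved. The work goes in short steps, Python scripts to look and compute and a tool call to move; the robot and the scene stay as the last step left them, time stands still between calls to the robot, and variables do not carry over. Pictures are saved under pics/ and viewed, about 8 in all and at most 12, crops included, and the job is handed in when it is done.

Besides the shell and the picture viewer there is one more tool, called after "Call:" by a JSON object that holds its "fn" and its "kwargs", one argument or row to a line. jog_arm: Moves the arm, as the interface text tells. Its arguments: {"type":"object","properties":{"commands":{"type":"array","items":{"type":"object","properties":{"translation":{"type":"array","items":{"type":"number"}},"turn":{"type":"array","items":{"type":"number"}}}}},"claw":{"type":"number"},"grip_force":{"type":"number"}},"required":["commands"]}

```bash
mkdir -p pics
cat > h.py <<'E'
import numpy as np, cv2
from cell import arm
from scipy.spatial.transform import Rotation as R
def ray(info,px):
    f=210/np.tan(np.radians(info["vertical_fov"])/2)
    d=np.array([(px[0]-info["cx"])/f,-(px[1]-info["cy"])/f,-1.])
    return np.array(info["eye"]),np.array(info["rotation"])@d
def at_z(info,px,z):
    e,d=ray(info,px); return e+d*(z-e[2])/d[2]
def proj(info,p):
    f=210/np.tan(np.radians(info["vertical_fov"])/2)
    c=np.array(info["rotation"]).T@(np.array(p)-info["eye"])
    return np.array([info["cx"]-f*c[0]/c[2],info["cy"]+f*c[1]/c[2]])
E
python3 - <<'E'
from h import *
s=arm.observe(); print({k:np.round(v,3) for k,v in s.items()})
for c in("scene","top"):
    im=arm.get_image(c); cv2.imwrite(f"pics/{c}0.png",im)
    i=arm.camera_info(c); print(c,{k:np.round(v,4).tolist() if not isinstance(v,str) else v for k,v in i.items()})
    for q,z in dict(key_hub=.157,key_end=.017,fixture=0,bore_mouth=.125,clamp_tip=.026,rack_rest=.157,bottle=0,spare_bar=0,tape=0).items():
        for r in arm.landmark_of(c,q)[:2]: print(q,np.round(r["at"],1),round(r["confidence"],2),at_z(i,r["at"],z).round(4))
E
```

```text
{'clock': np.float64(0.0), 'joints': array([-1.425,  0.435,  0.025,  1.574, -0.012,  1.134, -0.075]), 'dq': array([-0.001,  0.001, -0.001, -0.   ,  0.002,  0.   ,  0.001]), 'joint_efforts': array([-0.0000e+00, -6.6786e+01,  9.8500e-01, -3.1446e+01, -6.1000e-02,
        4.3000e-02,  0.0000e+00]), 'position': array([0.154, 0.605, 0.226]), 'ee_rot': array([ 2.479e+00,  1.928e+00, -2.000e-03]), 'force': array([0.124, 0.091, 0.933]), 'ft_torque': array([ 0.024, -0.006,  0.   ]), 'width': np.float64(1.006)}
scene {'vertical_fov': 46.8644, 'cx': 282.5882, 'cy': 209.0643, 'eye': [-0.2255, -0.689, 0.6677], 'rotation': [1.0157, -0.4624, -0.7322]}Traceback (most recent call last):
  File "<stdin>", line 7, in <module>
  File "h.py", line 9, in at_z
    e,d=ray(info,px); return e+d*(z-e[2])/d[2]
                                          ~^^^
IndexError: invalid index to scalar variable.
```

```bash
sed -i 's/np.array(info\["rotation"\])/R.from_rotvec(info["rotation"]).as_matrix()/' h.py
python3 - <<'E'
from h import *
for c in("scene","top"):
    im=arm.get_image(c); cv2.imwrite(f"pics/{c}0.png",im)
    i=arm.camera_info(c); print(c,i)
    for q,z in dict(key_hub=.157,key_end=.017,fixture=0,bore_mouth=.125,clamp_tip=.026,rack_rest=.157,bottle=0,spare_bar=0,tape=0).items():
        for r in arm.landmark_of(c,q)[:2]: print(q,np.round(r["at"],1),round(r["confidence"],2),at_z(i,r["at"],z).round(4))
a,b=[cv2.imread(f"pics/{c}0.png") for c in("scene","top")]
E
```

```text
scene {'vertical_fov': 46.86444082266883, 'cx': 282.5882111972052, 'cy': 209.0643322590265, 'eye': array([-0.22546621, -0.68902657,  0.66766244]), 'rotation': array([ 1.01571439, -0.46242921, -0.73217245])}
key_hub [192.  183.1] 0.64 [0.4403 0.2216 0.157 ]
key_end [194.4 233.1] 0.66 [0.4322 0.2168 0.017 ]
fixture [340.7 267. ] 0.92 [ 0.595  -0.1401  0.    ]
bore_mouth [344.7 224.2] 0.73 [ 0.5867 -0.1464  0.125 ]
bore_mouth [188.2 184.4] 0.15 [0.4699 0.2793 0.125 ]
clamp_tip [357.1 282.7] 0.6 [ 0.539  -0.2245  0.026 ]
rack_rest [188.3 184.5] 0.87 [0.4287 0.2215 0.157 ]
bottle [365.  246.1] 0.78 [ 0.7165 -0.1284  0.    ]
spare_bar [310.1 327.2] 0.77 [ 0.3783 -0.2241  0.    ]
spare_bar [190.8 188.9] 0.49 [0.6148 0.469  0.    ]
tape [229.7 280.8] 0.85 [0.371 0.011 0.   ]
tape [356.8 281.8] 0.59 [ 0.5724 -0.2032  0.    ]
top {'vertical_fov': 54.932925665192116, 'cx': 275.58940403142435, 'cy': 209.68616039133875, 'eye': array([ 0.4125778 , -0.01922115,  0.96339293]), 'rotation': array([ 0.14787116, -0.10080913, -1.59497583])}
key_hub [328.1 152. ] 0.35 [ 0.6582 -0.108   0.157 ]
key_end [191.6 273.7] 0.84 [0.4185 0.2067 0.017 ]
key_end [340.2 202. ] 0.62 [ 0.5773 -0.1463  0.017 ]
fixture [339.6 202.7] 0.7 [ 0.5786 -0.1471  0.    ]
fixture [342.  198.2] 0.58 [ 0.5894 -0.1534  0.    ]
bore_mouth [347.9 190.5] 0.64 [ 0.5826 -0.1492  0.125 ]
bore_mouth [177.7 272. ] 0.3 [0.4221 0.2099 0.125 ]
clamp_tip [372.4 211.4] 0.56 [ 0.5512 -0.2187  0.026 ]
rack_rest [176.5 272.2] 0.78 [0.4214 0.2036 0.157 ]
bottle [329.1 150.8] 0.82 [ 0.709  -0.1278  0.    ]
spare_bar [381.7 291.1] 0.74 [ 0.3674 -0.2339  0.    ]
tape [274.9 293.6] 0.76 [0.3676 0.0143 0.    ]
```

View pics/scene0.png

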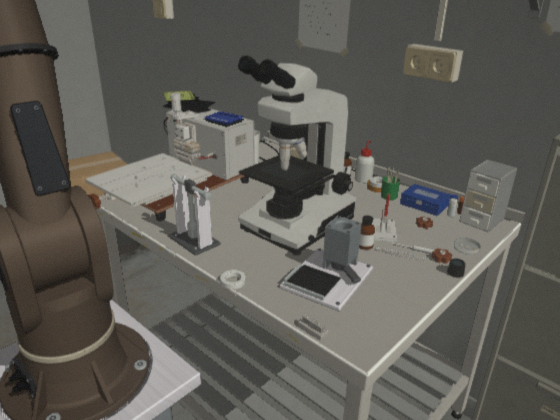

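View pics/top0.png

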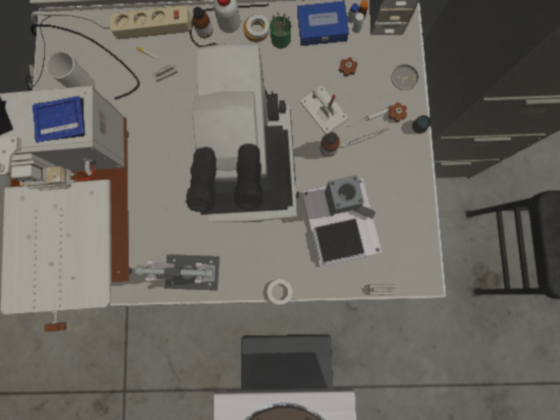

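Call:
{"fn": "jog_arm", "kwargs": {
  "commands": [
    {"translation":[0,0,-40],"turn":[0,0,0]},
    {"translation":[0,0,-80],"turn":[0,0,0]},
    {"translation":[0,0,-120],"turn":[0,0,0]},
    {"translation":[-315,360,-150],"turn":[0,0,1.32]},
    {"translation":[-315,360,-150],"turn":[0,0,1.32]},
    {"translation":[-315,360,-150],"turn":[0,0,1.32]},
    {"translation":[-315,360,-150],"turn":[0,0,1.32]},
    {"translation":[-315,360,-150],"turn":[0,0,1.32]},
    {"translation":[-315,360,-150],"turn":[0,0,1.32]},
    {"translation":[-315,360,-150],"turn":[0,0,1.32]},
    {"translation":[-315,360,-150],"turn":[0,0,1.32]},
    {"translation":[-315,360,-150],"turn":[0,0,1.32]}
  ],
  "claw": 0
}}

```text
clock: 2.1
position: [0.3669, 0.2956, 0.3706]
ee_rot: [-3.126, -0.299, -0.001]
force: [1.1, 1.2, 0.4]
width: 0.497
```

```bash
cat >> h.py <<'E'
def st():
    s=arm.observe(); Rm=R.from_rotvec(s["ee_rot"]).as_matrix()
    print("t",round(float(s["clock"]),2),"p",np.round(s["position"],4),"yaw",np.degrees(np.arctan2(Rm[1,0],Rm[0,0])).round(2),"z",Rm[:,2].round(4),"j",np.round(s["joints"],2),"F",np.round(s["force"],1),"M",np.round(s["ft_torque"],2),"w",round(float(s["width"]),3))
    return s,Rm
def delta(p,yaw,s,Rm):
    "tool-frame mm and turn for a target TCP p, yaw deg, pointing straight down"
    T=R.from_euler('z',yaw,degrees=True).as_matrix()@np.diag([1,-1,-1.])
    print("move",(Rm.T@(np.array(p)-s["position"])*1000).round(1),"turn",R.from_matrix(Rm.T@T).as_rotvec().round(3))
E
python3 - <<'E'
from h import *
# microscope points by two-view triangulation
a,b=arm.camera_info("scene"),arm.camera_info("top")
def tri(p,q):
    e1,d1=ray(a,p);e2,d2=ray(b,q)
    t=np.linalg.lstsq(np.c_[d1,-d2],e2-e1,rcond=None)[0]; x,y=e1+d1*t[0],e2+d2*t[1]
    return ((x+y)/2).round(3),np.linalg.norm(x-y).round(3)
print("eyepiece",tri((250,66),(202,205)),tri((284,76),(248,205)),tri((290,185),(293,205)))
s,Rm=st()
im=arm.get_image("wrist"); i=arm.camera_info("wrist"); print(i); cv2.imwrite("pics/w1.png",im)
for q,z in dict(key_hub=.157,key_end=.017,rack_rest=.157,tape=0).items():
    for r in arm.landmark_of("wrist",q)[:2]: print(q,np.round(r["at"],1),round(r["confidence"],2),at_z(i,r["at"],z).round(4))
E
```

```text
eyepiece (array([0.507, 0.085, 0.456]), np.float64(0.013)) (array([0.518, 0.016, 0.443]), np.float64(0.043)) (array([ 0.538, -0.027,  0.202]), np.float64(0.012))
t 2.1 p [0.3669 0.2956 0.3706] yaw 10.93 z [ 3.e-04  9.e-04 -1.e+00] j [-1.12  0.07  0.37  1.71 -0.03  1.36 -0.56] F [1.1 1.2 0.4] M [-0.01  0.04 -0.05] w 0.497
{'vertical_fov': 65.38756622332436, 'cx': 285.0386391917546, 'cy': 201.3757563282195, 'eye': array([0.35818441, 0.36328495, 0.52825186]), 'rotation': array([-0.2842535 , -0.02692035,  0.16890108])}
key_hub [314.9 256. ] 0.56 [0.4262 0.1927 0.157 ]
key_end [311.2 214.5] 0.7 [0.4313 0.2009 0.017 ]
rack_rest [317.3 252. ] 0.68 [0.4281 0.1985 0.157 ]
tape [260.  311.7] 0.63 [ 0.3762 -0.0085  0.    ]
```

View pics/w1.png

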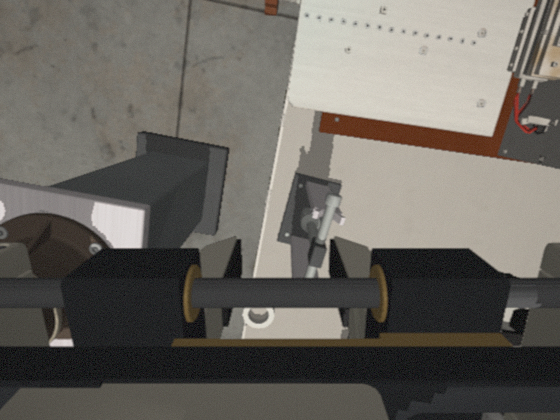

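Run:
```python
from h import *
i=arm.camera_info("wrist")
A,B=[at_z(i,p,.157) for p in((334,200),(318,248))]; print(A,B,"bar yaw",np.degrees(np.arctan2(*(A-B)[[1,0]])))
b=arm.camera_info("top"); print([at_z(b,(297,r),.2).round(3) for r in (100,205)])
s,Rm=st(); delta([.395,.15,.30],0,s,Rm)
```

```text
[0.42719731 0.28007546 0.157     ] [0.42244762 0.21655938 0.157     ] bar yaw 85.72341812184256
[array([ 0.755, -0.046,  0.2  ]), array([ 0.542, -0.039,  0.2  ])]
t 2.35 p [0.3659 0.2979 0.3703] yaw 11.33 z [-1.e-04  7.e-04 -1.e+00] j [-1.13  0.07  0.36  1.71 -0.03  1.36 -0.56] F [0.6 0.  0.3] M [-0.09  0.09  0.04] w 0.499
move [ -0.5 150.7  70.2] turn [-0.001  0.     0.198]
```

Call:
{"fn": "jog_arm", "kwargs": {
  "commands": [
    {"translation":[0,150,70],"turn":[0,0,0.26]},
    {"translation":[0,150,70],"turn":[0,0,0.26]},
    {"translation":[0,150,70],"turn":[0,0,0.26]},
    {"translation":[0,150,70],"turn":[0,0,0.26]},
    {"translation":[0,150,70],"turn":[0,0,0.26]},
    {"translation":[0,150,70],"turn":[0,0,0.26]}
  ]
}}

```text
clock: 2.85
position: [0.3949, 0.1498, 0.2996]
ee_rot: [3.139, -0.1, -0.002]
force: [-0.1, 0.0, 0.4]
width: 0.501
```

Run:
```python
from h import *
s,Rm=st()
im=arm.get_image("wrist"); i=arm.camera_info("wrist"); cv2.imwrite("pics/w2.png",im)
for q,z in dict(key_hub=.157,key_end=.017,rack_rest=.157).items():
    for r in arm.landmark_of("wrist",q)[:2]: print(q,np.round(r["at"],1),round(r["confidence"],2),at_z(i,r["at"],z).round(4))
```

```text
t 2.85 p [0.3949 0.1498 0.2996] yaw -3.65 z [-1.4e-03 -6.0e-04 -1.0e+00] j [-0.97  0.01  0.5   1.94 -0.01  1.19 -0.53] F [-0.1  0.   0.4] M [-0.05  0.04 -0.01] w 0.501
key_end [305.2 121.3] 0.95 [0.4236 0.2069 0.017 ]
rack_rest [313.5 123.3] 0.83 [0.423  0.2114 0.157 ]
```

View pics/w2.png

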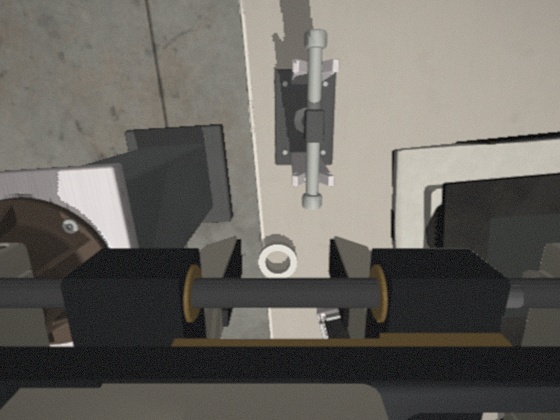

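Run:
```python
from h import *
i=arm.camera_info("wrist")
A,B,C=[at_z(i,p,z) for p,z in(((316.5,37),.157),((312.5,202),.157),((314.5,125),.165))]; print(A,B,C,(A+B)/2,"yaw",np.degrees(np.arctan2(*(A-B)[[1,0]]))-90,np.linalg.norm(A-B))
y=np.degrees(np.arctan2(*(A-B)[[1,0]]))-90
s,Rm=st(); m=(A+B)/2; delta([m[0],m[1],.185],y,s,Rm)
```

```text
[0.428471   0.28226362 0.157     ] [0.41987261 0.13912275 0.157     ] [0.42362366 0.21129021 0.165     ] [0.42417181 0.21069318 0.157     ] yaw -3.437593905929475 0.14339889282322985
t 3.05 p [0.3955 0.1524 0.3006] yaw -3.41 z [ 6.e-04  4.e-04 -1.e+00] j [-0.97  0.01  0.5   1.94 -0.01  1.19 -0.53] F [0.1 0.1 0.2] M [-0.13  0.04 -0.01] w 0.499
move [ 25.1 -59.9 115.6] turn [-0.    -0.001  0.   ]
```

Call:
{"fn": "jog_arm", "kwargs": {
  "commands": [
    {"translation":[25,-59,20]},
    {"translation":[25,-59,40]},
    {"translation":[25,-59,75]},
    {"translation":[25,-59,110]},
    {"translation":[25,-59,140]},
    {"translation":[25,-59,155]},
    {"translation":[25,-59,162]},
    {"translation":[25,-59,162]}
  ]
}}

```text
schema error: expected keys translation, turn
```

Call:
{"fn": "jog_arm", "kwargs": {
  "commands": [
    {"translation":[0,0,0]},
    {"translation":[0,0,0]},
    {"translation":[0,0,0]},
    {"translation":[0,0,0]},
    {"translation":[0,0,0]},
    {"translation":[0,0,0]}
  ],
  "claw": 1,
  "grip_force": 50
}}

```text
schema error: expected keys translation, turn
```

Run:
```python
from h import *
s,Rm=st()
im=arm.get_image("wrist"); cv2.imwrite("pics/w3.png",im)
```

```text
t 3.05 p [0.3955 0.1524 0.3006] yaw -3.41 z [ 6.e-04  4.e-04 -1.e+00] j [-0.97  0.01  0.5   1.94 -0.01  1.19 -0.53] F [0.1 0.1 0.2] M [-0.13  0.04 -0.01] w 0.499
```

Call:
{"fn": "jog_arm", "kwargs": {
  "commands": [
    {"translation":[25,-59,20],"turn":[0,0,0]},
    {"translation":[25,-59,40],"turn":[0,0,0]},
    {"translation":[25,-59,75],"turn":[0,0,0]},
    {"translation":[25,-59,110],"turn":[0,0,0]},
    {"translation":[25,-59,140],"turn":[0,0,0]},
    {"translation":[25,-59,155],"turn":[0,0,0]},
    {"translation":[25,-59,162],"turn":[0,0,0]},
    {"translation":[25,-59,162],"turn":[0,0,0]}
  ]
}}

```text
clock: 3.77
position: [0.4235, 0.2082, 0.1371]
ee_rot: [3.138, -0.097, -0.003]
force: [-1.2, -0.2, 0.2]
width: 0.5
```

Call:
{"fn": "jog_arm", "kwargs": {
  "commands": [
    {"translation":[0,0,0],"turn":[0,0,0]},
    {"translation":[0,0,0],"turn":[0,0,0]},
    {"translation":[0,0,0],"turn":[0,0,0]},
    {"translation":[0,0,0],"turn":[0,0,0]},
    {"translation":[0,0,0],"turn":[0,0,0]},
    {"translation":[0,0,0],"turn":[0,0,0]}
  ],
  "claw": 1,
  "grip_force": 50
}}

```text
clock: 4.27
position: [0.4245, 0.208, 0.1388]
ee_rot: [-3.139, 0.099, -0.001]
force: [-1.7, -0.9, 5.2]
width: 0.172
```

Run:
```python
from h import *
s,Rm=st()
im=arm.get_image("wrist"); cv2.imwrite("pics/w3.png",im)
```

```text
t 4.27 p [0.4245 0.208  0.1388] yaw -3.61 z [ 7.e-04  9.e-04 -1.e+00] j [-0.93  0.3   0.46  2.07 -0.19  0.8  -0.43] F [-1.7 -0.9  5.2] M [-0.12  0.25  0.02] w 0.172
```

View pics/w3.png

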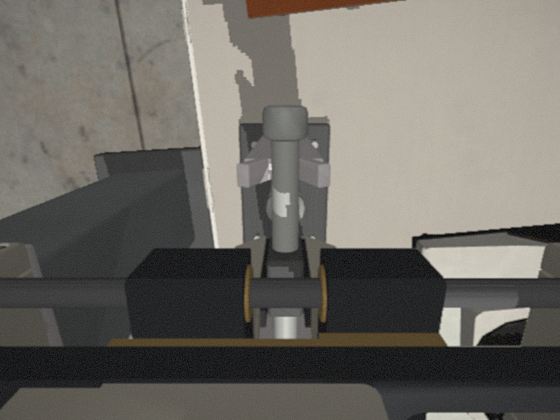

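Call:
{"fn": "jog_arm", "kwargs": {
  "commands": [
    {"translation":[0,0,-15],"turn":[0,0,0]},
    {"translation":[0,0,-40],"turn":[0,0,0]},
    {"translation":[0,0,-75],"turn":[0,0,0]},
    {"translation":[0,0,-110],"turn":[0,0,0]},
    {"translation":[0,0,-145],"turn":[0,0,0]},
    {"translation":[0,0,-175],"turn":[0,0,0]},
    {"translation":[0,0,-190],"turn":[0,0,0]},
    {"translation":[-20,25,-190],"turn":[0,0,0]},
    {"translation":[-45,55,-190],"turn":[0,0,0]},
    {"translation":[-58,90,-190],"turn":[0,0,0]},
    {"translation":[-55,125,-190],"turn":[0,0,0]},
    {"translation":[-50,160,-190],"turn":[0,0,0]}
  ]
}}

```text
clock: 5.32
position: [0.3626, 0.0498, 0.3279]
ee_rot: [-3.139, 0.096, 0.001]
force: [1.4, -0.4, -3.0]
width: 0.168
```

Call:
{"fn": "jog_arm", "kwargs": {
  "commands": [
    {"translation":[5,35,0],"turn":[0,0,0]},
    {"translation":[10,70,0],"turn":[0,0,0]},
    {"translation":[15,105,0],"turn":[0,0,0]},
    {"translation":[20,140,0],"turn":[0,0,0]},
    {"translation":[30,170,0],"turn":[0,0,0]},
    {"translation":[60,190,0],"turn":[0,0,0]},
    {"translation":[90,210,0],"turn":[0,0,0]},
    {"translation":[120,228,0],"turn":[0,0,0]},
    {"translation":[150,240,0],"turn":[0,0,0]},
    {"translation":[172,250,0],"turn":[0,0,0]},
    {"translation":[180,251,0],"turn":[0,0,0]},
    {"translation":[180,251,0],"turn":[0,0,0]}
  ]
}}

```text
clock: 6.32
position: [0.5291, -0.2113, 0.327]
ee_rot: [3.138, -0.1, -0.004]
force: [-0.5, -0.3, -3.3]
width: 0.175
```

Run:
```python
from h import *
s,Rm=st()
im=arm.get_image("wrist"); i=arm.camera_info("wrist"); cv2.imwrite("pics/w4.png",im)
for q,z in dict(bore_mouth=.125,fixture=0,clamp_tip=.026,stem_foot=.031,key_end=s["position"][2]-.121).items():
    for r in arm.landmark_of("wrist",q)[:2]: print(q,np.round(r["at"],1),round(r["confidence"],2),at_z(i,r["at"],z).round(4))
```

```text
t 6.32 p [ 0.5291 -0.2113  0.327 ] yaw -3.66 z [-0.0024 -0.0018 -1.    ] j [-0.46  0.41  1.09  1.61 -0.36  1.35  0.61] F [-0.5 -0.3 -3.3] M [-0.06  0.09 -0.01] w 0.175
bore_mouth [331.4 112.3] 0.56 [ 0.5796 -0.1445  0.125 ]
fixture [316.9 109.7] 0.94 [ 0.5756 -0.143  -0.    ]
clamp_tip [296.1 169.3] 0.6 [ 0.5408 -0.222   0.026 ]
stem_foot [317.1 112.3] 0.69 [ 0.573  -0.1458  0.031 ]
```

View pics/w4.png

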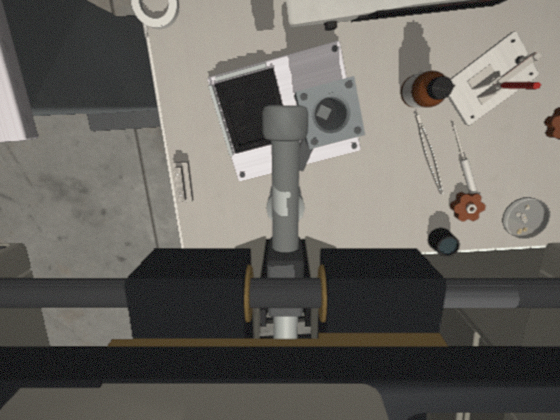

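Run:
```python
import cv2
im=cv2.imread("pics/w4.png")[70:155,275:390]
im=cv2.resize(im,None,fx=6.5,fy=6.5,interpolation=cv2.INTER_CUBIC)
cv2.imwrite("pics/w4c.png",cv2.convertScaleAbs(im,alpha=1.7,beta=10))
```

```text
(no output)
```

View pics/w4c.png

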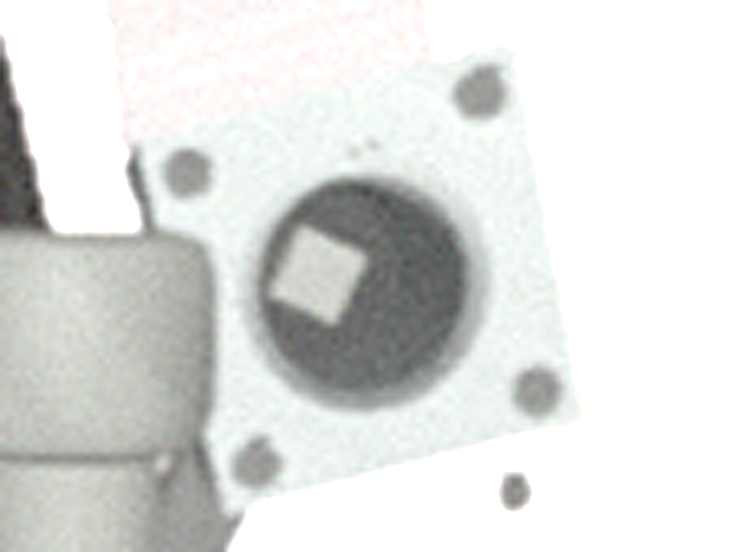

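Run:
```python
from h import *
i=arm.camera_info("wrist")
W=lambda p,z: at_z(i,(275+p[0]/6.5-.4,70+p[1]/6.5-.4),z)
ang=lambda v:np.degrees(np.arctan2(v[1],v[0])).round(2)
print("mouth circ",W((366,289),.125)); sc=[W(p,.125) for p in((188,172),(480,92),(537,391),(257,462))]; print("screws",np.mean(sc,0),[ang(sc[k]-sc[k-3]) for k in range(4)])
c=[W(p,.056) for p in((304,224),(369,260),(336,326),(269,291))]; print("stem",np.mean(c,0),[(ang(c[k-3]-c[k]),np.linalg.norm(c[k-3]-c[k]).round(4)) for k in range(4)])
s,Rm=st()
```

```text
mouth circ [ 0.57935244 -0.1447884   0.125     ]
screws [ 0.57928174 -0.14370176  0.125     ] [np.float64(-168.94), np.float64(100.74), np.float64(10.52), np.float64(-78.75)]
stem [ 0.57962499 -0.14373763  0.056     ] [(np.float64(-31.2), np.float64(0.0145)), (np.float64(-119.26), np.float64(0.0138)), (np.float64(149.89), np.float64(0.0149)), (np.float64(59.17), np.float64(0.0141))]
t 6.62 p [ 0.5273 -0.21    0.3286] yaw -3.59 z [ 9.0e-04  1.4e-03 -1.0e+00] j [-0.46  0.4   1.09  1.61 -0.36  1.35  0.61] F [ 0.3  0.4 -2.9] M [-0.05  0.05  0.  ] w 0.172
```

Run:
```python
from h import *
i=arm.camera_info("wrist"); b=arm.camera_info("top")
for z in(.05,.1,.15,.2,.25): print(z,at_z(i,(400,18),z)[:2].round(3),at_z(b,(297,170),z)[:2].round(3),at_z(b,(292,170),z)[:2].round(3))
for r in arm.trace("wrist","bottle")[:1]: print(r["box"])
s=cv2.imread("pics/scene0.png")[130:260,230:380]; t=cv2.imread("pics/top0.png")[90:230,180:330]
f=lambda m:cv2.convertScaleAbs(cv2.resize(m,(400,400),interpolation=cv2.INTER_CUBIC),alpha=1.8,beta=25)
cv2.imwrite("pics/st.png",np.hstack([f(s),f(t)]))
```

```text
0.05 [ 0.674 -0.042] [ 0.65  -0.046] [ 0.65  -0.034]
0.1 [ 0.658 -0.052] [ 0.637 -0.044] [ 0.637 -0.033]
0.15 [ 0.641 -0.063] [ 0.624 -0.043] [ 0.624 -0.033]
0.2 [ 0.625 -0.073] [ 0.611 -0.041] [ 0.611 -0.032]
0.25 [ 0.608 -0.084] [ 0.598 -0.04 ] [ 0.598 -0.031]
[403.7, 69.1, 48.9, 38.9]
```

View pics/st.png

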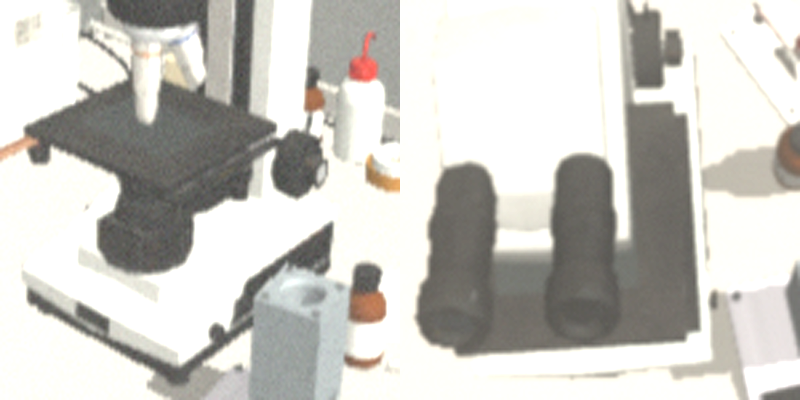

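Call:
{"fn": "jog_arm", "kwargs": {
  "commands": [
    {"translation":[20,-25,0],"turn":[0,0,-0.12]},
    {"translation":[48,-69,10],"turn":[0,0,-1.1]},
    {"translation":[48,-69,20],"turn":[0,0,-1.1]},
    {"translation":[48,-69,30],"turn":[0,0,-1.1]},
    {"translation":[48,-69,35],"turn":[0,0,-1.1]},
    {"translation":[48,-69,35],"turn":[0,0,-1.1]},
    {"translation":[48,-69,35],"turn":[0,0,-1.1]},
    {"translation":[48,-69,35],"turn":[0,0,-1.1]},
    {"translation":[48,-69,35],"turn":[0,0,-1.1]},
    {"translation":[48,-69,35],"turn":[0,0,-1.1]},
    {"translation":[48,-69,35],"turn":[0,0,-1.1]},
    {"translation":[48,-69,35],"turn":[0,0,-1.1]}
  ]
}}

```text
clock: 7.67
position: [0.5802, -0.1446, 0.2934]
ee_rot: [-2.731, -1.552, -0.001]
force: [0.2, 0.3, -1.6]
width: 0.17
```

```bash
cat >> h.py <<'E'
def avg(n=5):
    P=[]
    for k in range(n):
        arm.get_image("scene"); s=arm.observe(); P.append(s["position"]); Y=s["ee_rot"]
    s["position"]=np.mean(P,0); print("avg",s["position"].round(4)); return s
E
python3 - <<'E'
from h import *
s,Rm=st(); s=avg(); delta([.5807,-.1448,s["position"][2]],59.4,s,Rm)
cv2.imwrite("pics/sc5.png",cv2.resize(arm.get_image("scene")[130:300,250:450],(800,680)[:2]))
for c in("scene","wrist"):
  if c=="wrist": arm.get_image(c)
  i=arm.camera_info(c)
  for q,z in dict(key_hub=s["position"][2]+.019,key_end=s["position"][2]-.121,bore_mouth=.125).items():
    for r in arm.landmark_of(c,q)[:1]: print(c,q,np.round(r["at"],1),round(r["confidence"],2),at_z(i,r["at"],z).round(4))
E
```

```text
t 7.67 p [ 0.5802 -0.1446  0.2934] yaw 59.22 z [ 4.e-04  4.e-04 -1.e+00] j [-0.36  0.4   0.76  1.58 -0.28  1.27  1.47] F [ 0.2  0.3 -1.6] M [ 0.    0.05 -0.  ] w 0.17
avg [ 0.5803 -0.1446  0.2932]
move [0.1 0.4 0. ] turn [ 0.    -0.001 -0.003]
scene key_end [342.7 205.2] 0.93 [ 0.5836 -0.1387  0.1722]
scene bore_mouth [342.5 223.1] 0.92 [ 0.5874 -0.1397  0.125 ]
wrist key_hub [284.5 275.1] 0.73 [ 0.5796 -0.1445  0.3122]
wrist key_end [285.9 194.6] 0.56 [ 0.5789 -0.143   0.1722]
wrist bore_mouth [285.4 182.6] 0.88 [ 0.5787 -0.1433  0.125 ]
```

Call:
{"fn": "jog_arm", "kwargs": {
  "commands": [
    {"translation":[0,0,20],"turn":[0,0,0]},
    {"translation":[0,0,35],"turn":[0,0,0]},
    {"translation":[0,0,45],"turn":[0,0,0]},
    {"translation":[0,0,55],"turn":[0,0,0]},
    {"translation":[0,0,65],"turn":[0,0,0]},
    {"translation":[0,0,75],"turn":[0,0,0]},
    {"translation":[0,0,85],"turn":[0,0,0]},
    {"translation":[0,0,95],"turn":[0,0,0]},
    {"translation":[0,0,105],"turn":[0,0,0]},
    {"translation":[0,0,105],"turn":[0,0,0]}
  ]
}}

```text
clock: 9.15
position: [0.5793, -0.1444, 0.186]
ee_rot: [-2.727, -1.556, 0.004]
force: [-0.1, -0.8, -4.6]
width: 0.169
```

Run:
```python
from h import *
s,Rm=st()
```

```text
t 9.15 p [ 0.5793 -0.1444  0.186 ] yaw 59.41 z [-2.8e-03  4.0e-04 -1.0e+00] j [-0.33  0.49  0.7   1.73 -0.36  1.05  1.54] F [-0.1 -0.8 -4.6] M [-0.11 -0.04 -0.01] w 0.169
```

Call:
{"fn": "jog_arm", "kwargs": {
  "commands": [
    {"translation":[0,0,5],"turn":[0,0,0]},
    {"translation":[0,0,9],"turn":[0,0,0]},
    {"translation":[0,0,12],"turn":[0,0,0]},
    {"translation":[0,0,14],"turn":[0,0,0]},
    {"translation":[0,0,16],"turn":[0,0,0]},
    {"translation":[0,0,18],"turn":[0,0,0]},
    {"translation":[0,0,18],"turn":[0,0,0]}
  ]
}}

```text
clock: 9.73
position: [0.5802, -0.1448, 0.1699]
ee_rot: [-2.729, -1.557, 0.0]
force: [0.8, 0.0, -3.6]
width: 0.174
```

Call:
{"fn": "jog_arm", "kwargs": {
  "commands": [
    {"translation":[0,0,5],"turn":[0,0,0]},
    {"translation":[0,0,9],"turn":[0,0,0]},
    {"translation":[0,0,13],"turn":[0,0,0]},
    {"translation":[0,0,15],"turn":[0,0,0]},
    {"translation":[0,0,15],"turn":[0,0,0]}
  ]
}}

```text
clock: 10.15
position: [0.5802, -0.1448, 0.1546]
ee_rot: [-2.729, -1.557, 0.001]
force: [0.4, -1.6, -2.6]
width: 0.17
```

Run:
```python
from h import *
s,Rm=st()
```

```text
t 10.15 p [ 0.5802 -0.1448  0.1546] yaw 59.41 z [-6.e-04 -1.e-04 -1.e+00] j [-0.31  0.52  0.68  1.77 -0.39  0.99  1.56] F [ 0.4 -1.6 -2.6] M [-0.36 -0.1  -0.  ] w 0.17
```

Call:
{"fn": "jog_arm", "kwargs": {
  "commands": [
    {"translation":[0,0,0],"turn":[0,0,0.08]},
    {"translation":[0,0,0],"turn":[0,0,0.16]},
    {"translation":[0,0,0],"turn":[0,0,0.24]},
    {"translation":[0,0,0],"turn":[0,0,0.32]},
    {"translation":[0,0,0],"turn":[0,0,0.4]},
    {"translation":[0,0,0],"turn":[0,0,0.48]},
    {"translation":[0,0,0],"turn":[0,0,0.56]},
    {"translation":[0,0,0],"turn":[0,0,0.64]},
    {"translation":[0,0,0],"turn":[0,0,0.72]},
    {"translation":[0,0,0],"turn":[0,0,0.8]},
    {"translation":[0,0,0],"turn":[0,0,0.85]},
    {"translation":[0,0,0],"turn":[0,0,0.85]}
  ],
  "grip_force": 60
}}

```text
clock: 11.15
position: [0.5809, -0.1452, 0.1554]
ee_rot: [3.127, 0.29, 0.001]
force: [2.1, -2.4, -3.7]
width: 0.17
```

```bash
cat > tip.py <<'E'
from h import *
s,Rm=st()
for c in("scene","top"):
    arm.get_image(c); i=arm.camera_info(c)
    for r in arm.landmark_of(c,"clamp_tip")[:2]:
        p=at_z(i,r["at"],.026); print(c,np.round(r["at"],1),round(r["confidence"],2),p.round(3),"arm rad",np.radians((190.8-np.degrees(np.arctan2(p[1]+.144,p[0]-.5794)))%360-0).round(3) , "dir",np.degrees(np.arctan2(p[1]+.144,p[0]-.5794)).round(1)%360)
E
python3 tip.py
```

```text
t 11.15 p [ 0.5809 -0.1452  0.1554] yaw 10.61 z [ 0.001  -0.0013 -1.    ] j [-0.44  0.6   0.92  1.78 -0.54  1.04  0.86] F [ 2.1 -2.4 -3.7] M [-0.8  -0.42  0.21] w 0.17
scene [331.6 284.1] 0.65 [ 0.495 -0.187  0.026] arm rad 6.0 dir 207.0
scene [340.9 260. ] 0.39 [ 0.587 -0.144  0.026] arm rad 3.366 dir 357.9
```

Call:
{"fn": "jog_arm", "kwargs": {
  "commands": [
    {"translation":[0,0,0],"turn":[0,0,0.07]},
    {"translation":[0,0,0],"turn":[0,0,0.14]},
    {"translation":[0,0,0],"turn":[0,0,0.2]},
    {"translation":[0,0,0],"turn":[0,0,0.26]},
    {"translation":[0,0,0],"turn":[0,0,0.26]}
  ]
}}

```text
clock: 11.77
position: [0.5809, -0.1451, 0.1553]
ee_rot: [3.139, -0.117, 0.002]
force: [3.4, -2.7, -4.3]
width: 0.175
```

```bash
python3 tip.py
```

```text
t 11.77 p [ 0.5809 -0.1451  0.1553] yaw -4.27 z [ 1.1e-03 -8.0e-04 -1.0e+00] j [-0.48  0.63  0.99  1.78 -0.59  1.07  0.65] F [ 3.4 -2.7 -4.3] M [-1.06 -0.95  0.23] w 0.175
scene [326.2 280.2] 0.68 [ 0.499 -0.169  0.026] arm rad 6.169 dir 197.3
scene [339.8 270.7] 0.56 [ 0.55  -0.169  0.026] arm rad 5.774 dir 219.9
```

Call:
{"fn": "jog_arm", "kwargs": {
  "commands": [
    {"translation":[0,0,0],"turn":[0,0,0.05]},
    {"translation":[0,0,0],"turn":[0,0,0.1]},
    {"translation":[0,0,0],"turn":[0,0,0.15]},
    {"translation":[0,0,0],"turn":[0,0,0.15]}
  ]
}}

```text
clock: 12.3
position: [0.581, -0.145, 0.1554]
ee_rot: [3.122, -0.35, 0.002]
force: [4.0, -2.9, -3.5]
width: 0.173
```

```bash
python3 tip.py
```

```text
t 12.3 p [ 0.581  -0.145   0.1554] yaw -12.79 z [ 1.2e-03 -6.0e-04 -1.0e+00] j [-0.5   0.64  1.03  1.78 -0.62  1.08  0.53] F [ 4.  -2.9 -3.5] M [-1.21 -1.29  0.5 ] w 0.173
scene [322.5 280.8] 0.81 [ 0.491 -0.165  0.026] arm rad 6.242 dir 193.2
```

Call:
{"fn": "jog_arm", "kwargs": {
  "commands": [
    {"translation":[0,0,0],"turn":[0,0,0.04]},
    {"translation":[0,0,0],"turn":[0,0,0.08]},
    {"translation":[0,0,0],"turn":[0,0,0.08]}
  ]
}}

```text
clock: 12.75
position: [0.581, -0.1449, 0.1554]
ee_rot: [3.106, -0.472, 0.002]
force: [3.8, -3.3, -4.7]
width: 0.172
```

```bash
python3 tip.py;python3 - <<'E'
from h import *
f=lambda m:cv2.convertScaleAbs(cv2.resize(m,None,fx=4,fy=4,interpolation=cv2.INTER_CUBIC),alpha=1.3)
cv2.imwrite("pics/c6.png",np.hstack([f(arm.get_image("scene")[210:310,275:375]),f(arm.get_image("top")[170:270,295:395])]))
E
```

```text
t 12.75 p [ 0.581  -0.1449  0.1554] yaw -17.29 z [ 1.e-03 -5.e-04 -1.e+00] j [-0.51  0.66  1.05  1.78 -0.64  1.09  0.47] F [ 3.8 -3.3 -4.7] M [-1.25 -1.17  1.02] w 0.172
scene [323.6 278.9] 0.65 [ 0.498 -0.162  0.026] arm rad 6.253 dir 192.5
```

View pics/c6.png

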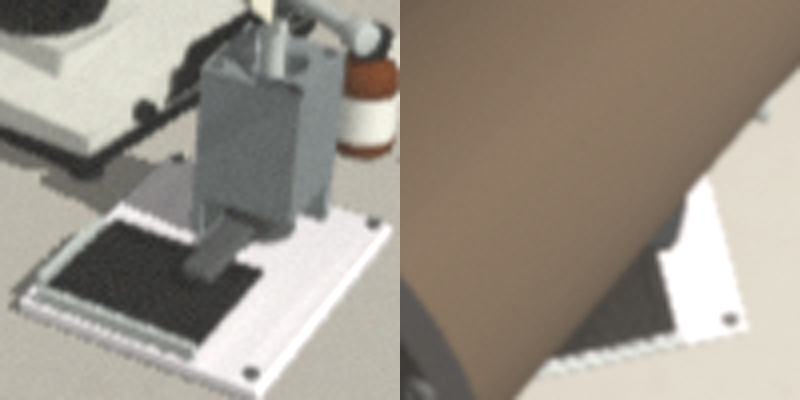

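Call:
{"fn": "jog_arm", "kwargs": {
  "commands": [
    {"translation":[0,0,0],"turn":[0,0,-0.06]},
    {"translation":[0,0,0],"turn":[0,0,-0.12]},
    {"translation":[0,0,0],"turn":[0,0,-0.18]},
    {"translation":[0,0,0],"turn":[0,0,-0.18]}
  ]
}}

```text
clock: 13.38
position: [0.5807, -0.1451, 0.1555]
ee_rot: [-3.136, 0.186, -0.002]
force: [4.3, -3.7, -4.4]
width: 0.171
```

```bash
python3 tip.py
```

```text
t 13.38 p [ 0.5807 -0.1451  0.1555] yaw -6.8 z [ 1.4e-03  1.0e-04 -1.0e+00] j [-0.48  0.63  1.    1.78 -0.6   1.07  0.62] F [ 4.3 -3.7 -4.4] M [-1.25 -1.34  0.1 ] w 0.171
scene [324.4 278.2] 0.8 [ 0.502 -0.162  0.026] arm rad 6.248 dir 192.8
```

Call:
{"fn": "jog_arm", "kwargs": {
  "commands": [
    {"translation":[0.8,0.6,0],"turn":[0,0,0]},
    {"translation":[0.8,0.6,-5],"turn":[0,0,0]},
    {"translation":[0.8,0.6,-12],"turn":[0,0,0]},
    {"translation":[0.8,0.6,-20],"turn":[0,0,0]},
    {"translation":[0.8,0.6,-30],"turn":[0,0,0]},
    {"translation":[0.8,0.6,-30],"turn":[0,0,0]}
  ]
}}

```text
clock: 14.08
position: [0.5809, -0.1454, 0.1869]
ee_rot: [-3.135, 0.193, -0.001]
force: [-0.7, 0.1, -2.1]
width: 0.173
```

```bash
python3 tip.py
```

```text
t 14.08 p [ 0.5809 -0.1454  0.1869] yaw -7.06 z [ 4.0e-04  1.1e-03 -1.0e+00] j [-0.5   0.6   1.03  1.74 -0.57  1.13  0.59] F [-0.7  0.1 -2.1] M [-0.12  0.05  0.05] w 0.173
scene [320.  275.6] 0.68 [ 0.503 -0.148  0.026] arm rad 0.133 dir 183.2
scene [192.3 185.7] 0.34 [0.6   0.439 0.026] arm rad 1.794 dir 88.0
```

Call:
{"fn": "jog_arm", "kwargs": {
  "commands": [
    {"translation":[0,0,-20],"turn":[0,0,0]},
    {"translation":[0,0,-40],"turn":[0,0,0]},
    {"translation":[0,0,-65],"turn":[0,0,0]},
    {"translation":[0,0,-90],"turn":[0,0,0]},
    {"translation":[0,0,-115],"turn":[0,0,0]},
    {"translation":[0,0,-141],"turn":[0,0,0]},
    {"translation":[-20,20,-141],"turn":[0,0,-0.02]},
    {"translation":[-50,45,-141],"turn":[0,0,-0.06]},
    {"translation":[-75,65,-141],"turn":[0,0,-0.06]},
    {"translation":[-75,65,-141],"turn":[0,0,-0.06]},
    {"translation":[-75,65,-141],"turn":[0,0,-0.06]}
  ]
}}

```text
clock: 15.2
position: [0.4967, -0.2018, 0.3263]
ee_rot: [-3.138, 0.105, -0.0]
force: [1.3, 1.0, -2.1]
width: 0.168
```

Run:
```python
from h import *
s,Rm=st(); im=arm.get_image("wrist"); i=arm.camera_info("wrist"); cv2.imwrite("pics/w7.png",im)
for r in arm.landmark_of("wrist","clamp_tip")[:1]: print(r, at_z(i,r["at"],.026))
```

```text
t 15.2 p [ 0.4967 -0.2018  0.3263] yaw -3.83 z [ 3.0e-04  2.2e-03 -1.0e+00] j [-0.56  0.36  1.18  1.69 -0.34  1.33  0.62] F [ 1.3  1.  -2.1] M [ 0.   -0.06  0.05] w 0.168
```

View pics/w7.png

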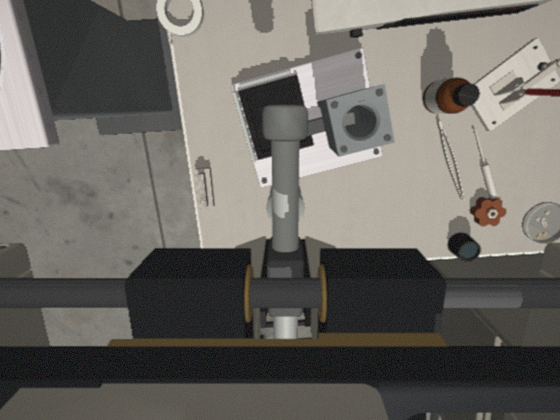

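Call:
{"fn": "jog_arm", "kwargs": {
  "commands": [
    {"translation":[-35,-15,0],"turn":[0,0,0]},
    {"translation":[-70,-30,0],"turn":[0,0,0]},
    {"translation":[-100,-50,0],"turn":[0,0,0]},
    {"translation":[-133,-75,0],"turn":[0,0,0]},
    {"translation":[-140,-110,0],"turn":[0,0,0]},
    {"translation":[-145,-145,0],"turn":[0,0,0]},
    {"translation":[-149,-180,0],"turn":[0,0,0]},
    {"translation":[-152,-215,0],"turn":[0,0,0]},
    {"translation":[-154,-250,0],"turn":[0,0,0]},
    {"translation":[-154,-285,0],"turn":[0,0,0]},
    {"translation":[-150,-320,0],"turn":[0,0,0]},
    {"translation":[-150,-320,0],"turn":[0,0,0]}
  ]
}}

```text
clock: 16.3
position: [0.3691, 0.1357, 0.326]
ee_rot: [3.14, -0.085, 0.001]
force: [0.5, 0.4, -2.5]
width: 0.165
```

Run:
```python
from h import *
s,Rm=st(); s=avg(4); delta([.4242,.2085,s["position"][2]],-3.5,s,Rm)
```

```text
t 16.3 p [0.3691 0.1357 0.326 ] yaw -3.1 z [ 6.e-04 -2.e-04 -1.e+00] j [-1.11 -0.09  0.59  1.95  0.05  1.26 -0.6 ] F [ 0.5  0.4 -2.5] M [-0.1   0.06  0.02] w 0.165
avg [0.3691 0.1294 0.3259]
move [ 50.8 -81.9   0. ] turn [ 0.    -0.001  0.007]
```

Call:
{"fn": "jog_arm", "kwargs": {
  "commands": [
    {"translation":[12,-25,0],"turn":[0,0,0]},
    {"translation":[30,-55,0],"turn":[0,0,0]},
    {"translation":[50,-82,10],"turn":[0,0,0]},
    {"translation":[50,-82,15],"turn":[0,0,0]},
    {"translation":[50,-82,15],"turn":[0,0,0]}
  ]
}}

```text
clock: 16.92
position: [0.4243, 0.2066, 0.3097]
ee_rot: [3.137, -0.099, -0.002]
force: [-0.4, -0.7, -3.2]
width: 0.173
```

Run:
```python
from h import *
avg(1); s,Rm=st(); s=avg(5); delta([.4242,.2083,.138],-3.5,s,Rm)
arm.get_image("wrist"); i=arm.camera_info("wrist")
for q in("rack_rest",):
  for r in arm.landmark_of("wrist",q)[:1]: print(r, at_z(i,r["at"],.157))
```

```text
avg [0.424  0.2055 0.3105]
t 16.97 p [0.424  0.2055 0.3105] yaw -3.7 z [-0.0015 -0.0023 -1.    ] j [-1.12  0.11  0.62  1.83 -0.07  1.22 -0.54] F [ 0.1 -0.3 -2.4] M [-0.18  0.09  0.02] w 0.169
avg [0.4241 0.2055 0.3117]
move [  0.2  -3.2 173.7] turn [ 0.002  0.001 -0.003]
{'at': [283.9, 186.2], 'confidence': 0.93} [0.42192394 0.20742844 0.157     ]
```

Call:
{"fn": "jog_arm", "kwargs": {
  "commands": [
    {"translation":[0,-3,15],"turn":[0,0,0]},
    {"translation":[0,-3,45],"turn":[0,0,0]},
    {"translation":[0,-3,75],"turn":[0,0,0]},
    {"translation":[0,-3,105],"turn":[0,0,0]},
    {"translation":[0,-3,130],"turn":[0,0,0]},
    {"translation":[0,-3,145],"turn":[0,0,0]},
    {"translation":[0,-3,155],"turn":[0,0,0]},
    {"translation":[0,-3,162],"turn":[0,0,0]},
    {"translation":[0,-3,162],"turn":[0,0,0]}
  ]
}}

```text
clock: 18.07
position: [0.4241, 0.2096, 0.1487]
ee_rot: [3.139, -0.099, -0.001]
force: [0.9, -0.3, -2.6]
width: 0.172
```

Run:
```python
from h import *
st(); s=avg(3)
cv2.imwrite("pics/w8.png",arm.get_image("wrist"))
```

```text
t 18.07 p [0.4241 0.2096 0.1487] yaw -3.61 z [-7.e-04 -5.e-04 -1.e+00] j [-1.03  0.3   0.58  2.07 -0.22  0.83 -0.39] F [ 0.9 -0.3 -2.6] M [-0.15  0.09  0.06] w 0.172
avg [0.4248 0.2099 0.1499]
```

View pics/w8.png

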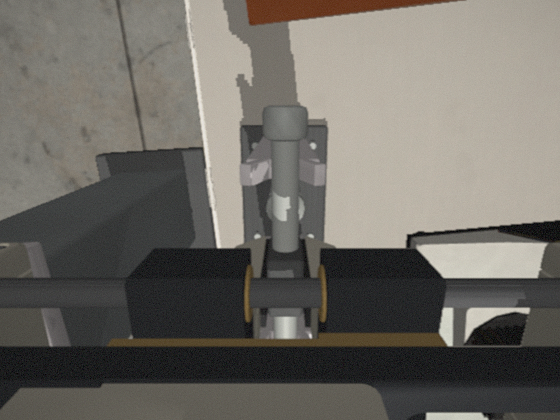

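Call:
{"fn": "jog_arm", "kwargs": {
  "commands": [
    {"translation":[0,1,3],"turn":[0,0,0]},
    {"translation":[0,1,6],"turn":[0,0,0]},
    {"translation":[0,1,9],"turn":[0,0,0]},
    {"translation":[0,1,11],"turn":[0,0,0]},
    {"translation":[0,1,11],"turn":[0,0,0]}
  ]
}}

```text
clock: 18.68
position: [0.4243, 0.2087, 0.1387]
ee_rot: [-3.139, 0.099, 0.001]
force: [-4.2, -1.7, 10.7]
width: 0.17
```

Run:
```python
from h import *
st(); s=avg(2)
```

```text
t 18.68 p [0.4243 0.2087 0.1387] yaw -3.62 z [-4.e-04  7.e-04 -1.e+00] j [-1.02  0.32  0.57  2.08 -0.24  0.81 -0.37] F [-4.2 -1.7 10.7] M [-0.39  0.93 -0.  ] w 0.17
avg [0.4243 0.2088 0.1387]
```

Call:
{"fn": "jog_arm", "kwargs": {
  "commands": [
    {"translation":[-0.7,0,-0.5],"turn":[0,0,0]},
    {"translation":[-0.7,0,-0.5],"turn":[0,0,0]}
  ],
  "grip_force": 10
}}

```text
clock: 18.95
position: [0.4238, 0.2088, 0.1388]
ee_rot: [-3.14, 0.099, -0.001]
force: [-2.0, 0.4, 2.1]
width: 0.177
```

Call:
{"fn": "jog_arm", "kwargs": {
  "commands": [
    {"translation":[0,0,0],"turn":[0,0,0]},
    {"translation":[0,0,0],"turn":[0,0,0]},
    {"translation":[0,0,0],"turn":[0,0,0]},
    {"translation":[0,0,0],"turn":[0,0,0]},
    {"translation":[0,0,0],"turn":[0,0,0]},
    {"translation":[0,0,0],"turn":[0,0,0]}
  ],
  "claw": 0
}}

```text
clock: 19.45
position: [0.4236, 0.2087, 0.1387]
ee_rot: [-3.14, 0.099, -0.0]
force: [-0.2, 0.4, -0.6]
width: 0.493
```

Call:
{"fn": "jog_arm", "kwargs": {
  "commands": [
    {"translation":[0,0,-10],"turn":[0,0,0]},
    {"translation":[0,0,-30],"turn":[0,0,0]},
    {"translation":[0,0,-65],"turn":[0,0,0]},
    {"translation":[0,0,-100],"turn":[0,0,0]},
    {"translation":[0,0,-135],"turn":[0,0,0]},
    {"translation":[-25,40,-162],"turn":[0,0,0]},
    {"translation":[-27,58,-162],"turn":[0,0,0]},
    {"translation":[-27,58,-162],"turn":[0,0,0]}
  ]
}}

```text
clock: 20.12
position: [0.3927, 0.1479, 0.3032]
ee_rot: [-3.137, 0.106, -0.002]
force: [0.4, -0.8, -0.4]
width: 0.502
```

Run:
```python
from h import *
st()
w=arm.get_image("wrist")[0:300,200:420]; s=arm.get_image("scene"); t=arm.get_image("top")
f=lambda m:cv2.convertScaleAbs(cv2.resize(m,(260,300),interpolation=cv2.INTER_CUBIC),alpha=1.4)
cv2.imwrite("pics/f9.png",np.hstack([f(w),f(s[160:264,145:235]),f(t[160:270,295:390])]))
i=arm.camera_info("top")
for q in("clamp_tip",):
  for r in arm.landmark_of("top",q)[:1]: print(r,at_z(i,r["at"],.026))
```

```text
t 20.12 p [0.3927 0.1479 0.3032] yaw -3.88 z [ 0.0016  0.0027 -1.    ] j [-1.12 -0.01  0.65  1.95  0.    1.19 -0.54] F [ 0.4 -0.8 -0.4] M [-0.09  0.05  0.01] w 0.502
{'at': [346.6, 232.3], 'confidence': 0.71} [ 0.50405492 -0.15626419  0.026     ]
```

View pics/f9.png

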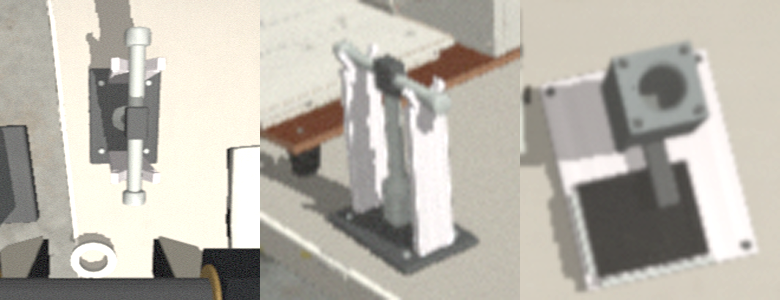

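```bash
python3 -c "
from cell import arm
print(arm.sign_off())"
```

```text
the job is handed in; nothing more can be done
None
```

The tray is clamped and the T-key is back in its rack with the bar in both notches. I handed the job in at about 20 s of the 67 s allowed.

- **Clamping:** I set the key on the stem at the angle I measured, about 59° in the world frame, and it sank to the bottom without resistance. I then turned it about 77° clockwise until the twisting moment rose from 0.23 to 1.0 N m. At that point the arm no longer moved, so I took it to be on its stop.
- **Return:** I eased the key back about 10°, drew it out, re-hung it and opened the gripper with almost no force on it.
- **Arm check:** After release, the top camera put the arm at about 189° and the fixture's -x at 190.8°. That agrees within what the cameras can resolve.
- **Key check:** The final wrist and scene pictures show the key upright with its bar seated in both notches.
- **Disagreements:** While the key was being drawn out, one scene-camera reading put the arm at 183°. The later top-camera reading and picture did not bear this out. The key also carried about 6 N sideways while in the bore, and about 4 N when it was set down in the rack. I shifted the gripper about 1 mm each time to ease it.
- **Other objects:** I kept the arm clear of the bottle, spare bar and tape. I did not re-measure their positions at the end.

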